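# Put things away and lock the desk drawer

## Task

Put the glue stick and the plug-in charger into the open drawer of the desktop drawer unit and push the drawer fully shut. Then take the key from its stand, push it fully home into the lock on top of the unit (its pins are sticky, so wiggle it a little if it catches), turn it a quarter turn clockwise as seen from above, as far as it goes, and finish still holding the key turned, because the lock springs back when let go. Leave the mouse and the roll of tape where they are.

Things in the scene. Friction and masses are not known exactly. Their poses are not given: they have to be found in the camera images.
- glue_center (a point): Centre of the glue stick lying on the desk: a smooth round stick 27 mm in diameter and 92 mm long, yellow with a red cap; its z runs along its length (level), its centre is 13 mm above the desk. It rolls if knocked.
- charger_center (a point): Centre of the solid block of the white plug-in charger lying flat on the desk: 52 mm along its x, 46 mm along its y, 28 mm high, centre 14 mm up; prongs (not solid, nothing to hit) stick out 18 mm more on its +x side. Grasp across its y.
- drawer_in (a point): Point on the drawer's inner floor, 18 mm above the desk, moving with the drawer: middle of the part open to above when it is out. x points into the unit (the way it shuts), y across, z up. Inside reaches 63 mm in -x to the front panel (36 mm above the floor), 66 mm in +x to the back wall, 85 mm either way in y to side walls 22 mm above the floor.
- drawer_face (a point): Middle of the flat outer face of the drawer's front panel (200 mm wide, from 4 to 54 mm above the desk, a dark flush plate in its middle), 30 mm above the desk; moves with the drawer. +x points the way the drawer is pushed shut.
- drawer (a joint): How far the drawer is out, m: 0 shut, 0.125 fully out. Pushing it shut takes 2 N to overcome its friction, more when fast (6 N per m/s). It stays where it is left.
- key_bow (a point): Middle of the key's flat upright grip (bow), 26 mm above the key's shoulder. The bow is 30 mm wide along x and 9 mm thick along y: pinch it across y, from above. It is solid from 16 mm above to 26 mm below this point. z up. The key stands blade down in its stand.
- key_shoulder (a point): The key's shoulder, 26 mm below key_bow on the key's axis, where bow and blade meet; same axes. It rests on the stand at first, and on the lock's face when the key is fully home.
- stand_top (a point): Middle of the top of the wooden key stand, 36 mm above the desk: base 70x60 mm, 6 mm high, under a block 55x40 mm with a slot 17x8 mm in which the key stands. Fixed to the desk. x along the slot.
- keyway (a point): Centre of the keyhole's mouth in the face of the round brass plug on the unit's top, 95 mm above the desk. Barrel round it: 50 mm in diameter, 29 mm tall. Hole goes straight down: 15.6 mm along x, 6.6 mm along y, 28 mm deep; x, y turn with the plug. Two sprung pins, 10 and 18 mm down, one from each long side, drag on the blade: with a twist of 0.05 rad to and fro it goes in with 5 to 15 N; a straight push may jam.
- lock_plug (a joint): Turn of the lock plug, rad: 0 at rest, grows clockwise seen from above, stop at 1.6 (a quarter turn). A spring returns it to 0 when let go; holding it turned takes under 0.1 N m. The blade has up to 0.2 rad of play in the keyhole, so turn the key to about 1.75.
- mouse: Bystander, leave alone: black computer mouse, 104x66x37 mm; origin at the centre of its underside.
- tape: Bystander, leave alone: roll of brown tape lying flat, 93 mm across, 48 mm high; origin at the centre of its underside.
- key: The whole key, 0.04 kg; origin at its shoulder. Below the shoulder is the steel blade, 14 mm wide along x, 5 mm thick along y, 27 mm long with a rounded tip. It fits the lock either way round.
- unit: The light-wood drawer unit, fixed to the desk; origin under its middle. 150 mm deep along x, 200 mm wide, 66 mm high; the drawer comes out to its -x, the lock stands on its top. With the drawer fully out, the roof begins 62 mm in +x from drawer_in; its underside is 36 mm above the drawer floor, so the things must lie flat in the drawer side by side.

How it is judged (in metres and radians):
On the way, in this order (a step that is already met when the one before it is completed fails the run):
1. glue stick and charger both lie in the open drawer, let go (x of glue_center in the frame of drawer_in between -0.065 and 0.07 m and y of glue_center in the frame of drawer_in between -0.088 and 0.088 m and z of glue_center in the frame of drawer_in between 0.008 and 0.03 m and x of charger_center in the frame of drawer_in between -0.065 and 0.07 m and y of charger_center in the frame of drawer_in between -0.088 and 0.088 m and z of charger_center in the frame of drawer_in between 0.005 and 0.03 m and value of joint drawer above 0.05 m and contact force between the fingers and anything else below 0.3 N), for 0.1 s.
2. the drawer is fully shut with both inside (x of glue_center in the frame of drawer_in between -0.065 and 0.07 m and y of glue_center in the frame of drawer_in between -0.088 and 0.088 m and z of glue_center in the frame of drawer_in between 0.008 and 0.03 m and x of charger_center in the frame of drawer_in between -0.065 and 0.07 m and y of charger_center in the frame of drawer_in between -0.088 and 0.088 m and z of charger_center in the frame of drawer_in between 0.005 and 0.03 m and value of joint drawer below 0.006 m), for 0.2 s.
3. the key is fully home in the lock, not yet turned (z of key_shoulder in the frame of keyway below 0.0035 m and horizontal distance between key_shoulder and keyway below 0.004 m and angle between the x axis of key_shoulder and the x axis of keyway, either way round below 0.35 rad and angle between key_shoulder's own z axis and vertical below 0.15 rad and value of joint drawer below 0.006 m and value of joint lock_plug below 0.5 rad), for 0.05 s.
At the end, for the whole second after the job is handed in: Glue stick and charger are in the drawer, the drawer is shut (within 6 mm), the key is fully home in the lock (shoulder within 3.5 mm of the lock's face, 4 mm sideways) and held by the fingers, with the plug turned clockwise at least 1.4 rad (all of step 2 and z of key_shoulder in the frame of keyway below 0.0035 m and horizontal distance between key_shoulder and keyway below 0.004 m and angle between the x axis of key_shoulder and the x axis of keyway, either way round below 0.35 rad and angle between key_shoulder's own z axis and vertical below 0.15 rad and value of joint lock_plug above 1.4 rad and contact force between the fingers and key above 1 N); the arm keeps its last pose, push and grip.
It fails at once if the mouse is shifted more than 30 mm (distance of mouse from where it was at the start of the episode above 0.03 m).
It fails at once if the tape is shifted more than 30 mm (distance of tape from where it was at the start of the episode above 0.03 m).
It also fails if it takes over 72 s, if anything falls off the work surface, if the arm or the gripper's body presses on something with over 40 N, if the wrist force passes 120 N, or if a joint passes its speed limit or range.

## Robot

A 6-joint arm with a two-finger parallel gripper is mounted at the origin on a cart in front of the work surface, level with it; the furniture and walls round the work are solid. World frame = base frame: x ahead of the robot, y to its left, z up, the work surface at z = 0. Lengths are in m, angles in degrees, forces in N, time in s.
With the tool pointing down it reaches from about 0.35 to 0.875 m from the base axis. Payload 4.2 kg.
Tool frame: the origin (TCP) lies midway between the tips of the shut fingers; the grasp point (between the pads) lies 19 mm behind it; z points along the fingers, y is the line along which they close (so a half turn about z gives the same grasp; the last joint's range is limited). The gripper opens to 87 mm and grips with 3 to 60 N. Pads are 19 mm wide; open, the fingers measure 117 mm over their backs; the gripper's body (75 mm by 190 mm) begins 51 mm behind the grasp point.
Start: joints at [87.582, 22.042, 0.453, 0, -68.411, -14.817], TCP at [0.185, 0.597, 0.223] pointing down, gripper open.
Joint ranges: [-179.83, 179.83], [-69.29, 118.12], [-61.27, 80.66], [-181.25, 117.63], [-171.15, -9.14], [-177.46, 177.46]. Speed limits (degrees/s): [159.86, 159.86, 180, 180, 180, 180].

## Interface

Orientations are given as [roll, pitch, yaw] about the fixed x, y, z axes, in that order (R = Rz(yaw) Ry(pitch) Rx(roll)).
In Python, from workcell import env gives the robot as it stands. The module is installed in compiled form; this text tells all that it offers. Calls block until the motion is done:
- env.goto(position, orientation): joint-space move of the TCP to a pose.
- env.move_straight(position, rotation=None, rate=0.15, force_limit=None): straight line of the TCP; rotation=None keeps the orientation; rate is the mean speed in m/s. With force_limit (N) it stops when the force on the tool has changed by that much, and returns True; else False.
- env.set_joints(angles): joint-space move.
- env.gripper_to(opening, grasp_force=None): opening from 0.0 (shut) to 1.0 (fully open); grasp_force is the grip in N (None keeps the last); returns when the fingers have stopped.
- env.dwell(seconds).
- env.inverse_kinematics(position, orientation): joint angles nearest the present ones, or None.
- env.read_state(): the state.
- env.grab_frame(name): name is "side" or "top" or "wrist"; returns a dict with "image" (384x512x3 uint8, blue, green, red), "fx", "fy", "cx", "cy" (pixels), "position" and "orientation" of the camera in the world. Camera axes: x right, y up, looking along -z (the intrinsics and any distortion apply to the point x, -y, -z); pixel columns grow to the right and rows downward; lengths in m; the calibration is good to about 2 mm. A picture is of the moment at which its call begins. There is no depth.
A pose or a line that the arm cannot do raises env.Unreachable and nothing moves.
- env.close_job(): hands the job in; it is judged then, once.
Trained networks look in a picture, given as the dict that the camera call returned (one of the last four; its "shot" number tells which), for a name from the list of things; names that differ only in an ending like _2 or _b are one class to them, and where a whole thing is asked for, a point or a joint stands for the part that bears it (a point fixed in the world has none). Each returns a list of dicts, best first, with "score" (0 to 1); they miss things now and then, are a little off and sometimes report something else, mostly with a low value. They report only what shows in the picture. A call takes as long as a camera call.
- env.search_frame(picture, thing): "xyz" ([x, y, z] in m, in world coordinates, good to about 4 mm: the middle of the surface that is visible of it).
- env.trace(picture, thing): "mask" (384x512 bool, what is visible of it).
The state is a dict: "clock": time; "joint_positions": joint angles; "qvel": joint speeds; "joint_torque": joint torques, N m; "position": TCP position; "tool_rot": TCP orientation; "force": force on the tool from outside, world axes, zero at the start; "wrist_torque": the same for the moment, N m; "opening": opening from 0.0 (shut) to 1.0 (fully open); "finger_force": force on a finger pad.
Only numpy, scipy, OpenCV 4.12 (cv2) and the standard library are available. Lean on these libraries where they do the work, as an engineer would, in place of code of your own. Each camera call takes 0.05 s, during which the arm holds its last target. There are 200 camera calls.

## Working session

There is one attempt and no reset: what is moved stays moved. The work goes in short steps, each a Python script; the robot and the scene stay as the last script left them, time stands still between calls to the robot, and variables do not carry over. Pictures are saved under pics/ and viewed, at most 10 in all, crops included, and the job is handed in when it is done.

```bash
mkdir -p pics; cat > h.py <<'E'
from workcell import env
import numpy as np, cv2
from scipy.spatial.transform import Rotation as R
def ray(f,u,v):
    Rc=camR(f); d=Rc@np.array([(u-f['cx'])/f['fx'],-(v-f['cy'])/f['fy'],-1]); return np.array(f['position']),d
def camR(f):
    o=np.array(f['orientation'],float)
    return o if o.shape==(3,3) else R.from_euler('xyz',o,degrees=True).as_matrix()
def onz(f,u,v,z):
    p,d=ray(f,u,v); return p+d*(z-p[2])/d[2]
def maskrect(f,name,z,i=0):
    r=env.trace(f,name)
    if not r: return None
    m=r[i]['mask'].astype(np.uint8)
    c=max(cv2.findContours(m,0,2)[0],key=cv2.contourArea)[:,0]
    P=np.array([onz(f,u,v,z)[:2] for u,v in c])*1000
    return r[i]['score'],cv2.minAreaRect(P.astype(np.float32)),int(m.sum())
E
python3 - <<'E'
from h import *
fs={n:env.grab_frame(n) for n in('top','side')}
print(env.read_state())
for n,f in fs.items():
    cv2.imwrite(f'pics/{n}0.png',f['image']); print(n,f['position'],f['orientation'],f['fx'],f['cx'],f['cy'],[k for k in f])
    for t in['glue_center','charger_center','drawer_face','drawer_in','key_bow','stand_top','keyway','mouse','tape','unit']:
        print(t,[(np.round(r['xyz'],3),round(r['score'],2)) for r in env.search_frame(f,t)[:2]])
f=fs['top']
for t,z in[('glue_center',.013),('charger_center',.028),('drawer_face',.054),('key',.078),('stand_top',.036),('unit',.066)]: print(t,maskrect(f,t,z))
E
```

```text
{'clock': 0.1, 'joint_positions': array([ 8.75815288e+01,  2.20853905e+01,  3.88921014e-01, -2.50554320e-02,
       -6.84125363e+01, -1.48159376e+01]), 'qvel': array([ 0.11436928, -0.12497077,  0.14067511,  0.01441237,  0.02063219,
        0.12143612]), 'joint_torque': array([-4.24580858e-04, -3.91693890e+01,  1.87932515e+01,  4.23184678e+00,
        1.34133195e-02, -7.65330719e-05]), 'position': array([0.18500811, 0.5964288 , 0.22158882]), 'tool_rot': array([ 1.79888663e+02, -5.36847943e-03, -1.72436442e+01]), 'force': array([0.17210088, 0.70053416, 0.92151206]), 'wrist_torque': array([-0.01586393,  0.03586478, -0.02949975]), 'finger_force': 0.0, 'opening': 1.001089706915376}
top [0.34440561 0.05147256 1.12486335] [ 10.69612132  -1.75282706 -89.58721452] 420.4475867146476 249.56981029820236 194.93387424255258 ['image', 'fx', 'fy', 'cx', 'cy', 'position', 'orientation', 'shot']
glue_center [(array([0.509, 0.128, 0.025]), 0.67)]
charger_center [(array([0.464, 0.341, 0.031]), 0.56)]
drawer_face [(array([ 0.506, -0.11 ,  0.02 ]), 0.8)]
drawer_in [(array([ 0.501, -0.115,  0.014]), 0.83)]
[... 1073 characters left out ...]
,  0.027]), 0.27)]
unit [(array([ 0.512, -0.171,  0.039]), 0.8)]
glue_center (0.79, ((510.5138244628906, 128.223388671875), (27.88376235961914, 91.92025756835938), 22.13535499572754), 346)
charger_center (0.64, ((555.7124633789062, -283.29302978515625), (32.71352767944336, 35.2908821105957), 0.7175425887107849), 143)
drawer_face (0.61, ((499.6377258300781, -106.74738311767578), (194.39694213867188, 137.5219268798828), 14.1577787399292), 3615)
key None
stand_top (0.75, ((503.94989013671875, 253.49398803710938), (57.058380126953125, 67.79946899414062), 81.20038604736328), 470)
unit (0.97, ((519.5645141601562, -178.03224182128906), (203.7554473876953, 290.3740234375), 14.768928527832031), 8191)
```

View pics/top0.png

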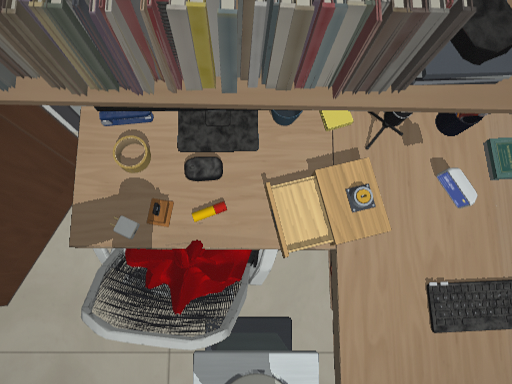

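View pics/side0.png

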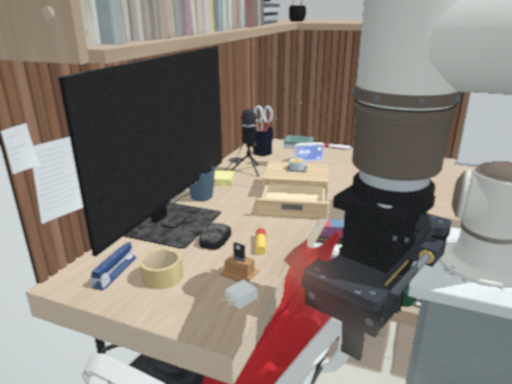

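The top view shows the charger at (125,226), stand and key at (160,211), glue at (210,212), drawer at (298,215) and lock at (362,197). The drawer opens toward +y. The side view agrees. The first charger mask actually lands on the lock, so I'll re-measure with the wrist camera from above the items.

```bash
cat > s1.py <<'E'
from h import *
import pickle
env.goto([0.44,0.24,0.27],[180,0,-17])
f=env.grab_frame('wrist'); s=env.read_state()
print(s['clock'],s['position'],s['tool_rot'],s['force'],f['position'],f['orientation'],f['fx'])
cv2.imwrite('pics/w1.png',cv2.resize(f['image'],(768,576))); pickle.dump(f,open('w1.pkl','wb'))
for t,z in[('glue_center',.013),('charger_center',.028),('key',.078),('stand_top',.036)]:
    print(t,[(np.round(r['xyz'],3),round(r['score'],2)) for r in env.search_frame(f,t)[:2]],maskrect(f,t,z))
print(env.read_state()['clock'])
E
python3 s1.py
```

```text
3.0667 [0.4398201  0.24088442 0.26974197] [ 1.79986952e+02  1.31549884e-02 -1.69238675e+01] [-0.80996661 -0.60851543  0.39860008] [0.5139141  0.21845102 0.43271007] [-1.64543211e+01  3.75055167e-03 -1.06917351e+02] 329.24715993541275
glue_center [(array([0.512, 0.129, 0.026]), 0.79)] (0.59, ((473.01556396484375, -71.22627258300781), (165.10560607910156, 53.330055236816406), 14.385152816772461), 3868)
charger_center [(array([0.467, 0.339, 0.024]), 0.64)] (0.87, ((468.7630310058594, 346.3319396972656), (69.2577133178711, 50.30976867675781), 65.90743255615234), 1774)
key [(array([0.505, 0.258, 0.075]), 0.65)] (0.77, ((506.4504699707031, 256.602783203125), (12.241582870483398, 27.7685546875), 78.52140045166016), 293)
stand_top [(array([0.512, 0.247, 0.035]), 0.62)] (0.92, ((506.8740234375, 255.94647216796875), (55.746498107910156, 65.20736694335938), 80.68606567382812), 2395)
3.4667
```

View pics/w1.png

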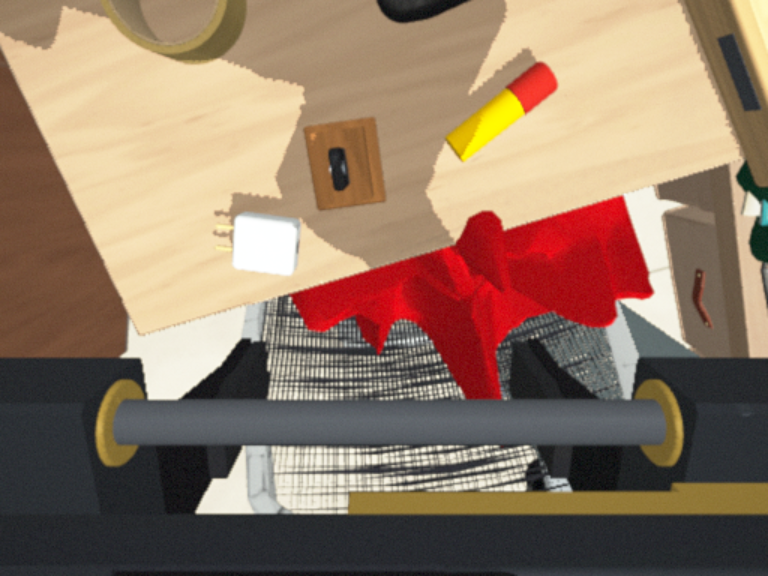

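The wrist view (768x576) shows the charger at (266,243) with its prongs to the left, the key bow at (340,168) in the stand, and the glue running from (456,147) to (548,78). Next I'll refine the charger and glue by colour and check which yaws are reachable.

```bash
cat > s2.py <<'E'
from h import *
import pickle
f=pickle.load(open('w1.pkl','rb')); hsv=cv2.cvtColor(f['image'],cv2.COLOR_BGR2HSV)
def rect(m,z,box):
    k=np.zeros(m.shape,np.uint8); x0,y0,x1,y1=box; k[y0:y1,x0:x1]=m[y0:y1,x0:x1]*1
    c=max(cv2.findContours(k,0,2)[0],key=cv2.contourArea)[:,0]
    return cv2.minAreaRect(np.array([onz(f,u,v,z)[:2] for u,v in c],np.float32)*1000)
h,s,v=[hsv[...,i].astype(int) for i in range(3)]
print('charger',rect((s<30)&(v>170),.028,(145,135,205,190)))
print('glue',rect((s>170)&(v>90),.0135,(290,35,380,112)))
for n,p,y in[('ch',[.465,.338,.1],-107),('gl',[.51,.128,.1],-68),('dr',[.50,-.115,.1],-75),('dr2',[.5,0.05,.15],-75),('key',[.506,.257,.1],-9),('key',[.506,.257,.1],171)]+[('lock',[.55,-.268,.12],a) for a in(105,15,5,-75,-165,195,90,-90)]:
    q=env.inverse_kinematics(p,[180,0,y]); print(n,y,None if q is None else np.round(q))
E
python3 s2.py
```

```text
charger ((464.9458923339844, 340.90655517578125), (54.25434112548828, 49.63872528076172), 65.24803924560547)
glue ((509.0882263183594, 126.01576232910156), (25.936248779296875, 94.95369720458984), 21.1931209564209)
ch -107 [ 52.  24. -16.  -0. -50. -69.]
gl -68 [ 32.  20. -23.   0. -47. -10.]
dr -75 [  5.  19. -25.   0. -47.  10.]
dr2 -75 [ 24.  14. -23.   0. -53.  -9.]
key -9 [ 43.  23. -17.   0. -50.  38.]
key 171 [  43.   23.  -17.   -0.  -50. -142.]
lock 105 [ -11.   26.   -9.   -0.  -55. -154.]
lock 15 [-11.  26.  -9.   0. -55. 116.]
lock 5 [-11.  26.  -9.   0. -55. 106.]
lock -75 [-11.  26.  -9.   0. -55.  26.]
lock -165 [-11.  26.  -9.   0. -55. -64.]
lock 195 [-11.  26.  -9.   0. -55. -64.]
lock 90 [ -11.   26.   -9.    0.  -55. -169.]
lock -90 [-11.  26.  -9.   0. -55.  11.]
```

```bash
cat > s3.py <<'E'
from h import *
import pickle
D=lambda y:[180,0,y]
env.goto([.465,.3395,.1],D(-114.8))
env.move_straight([.465,.3395,.004],rate=.15,force_limit=15)
env.gripper_to(0.0,25); s=env.read_state(); print(s['clock'],s['position'],s['opening'],s['finger_force'])
env.move_straight([.465,.3395,.13],rate=.25)
env.goto([.485,-.04,.3],D(-75.2))
f=env.grab_frame('wrist'); s=env.read_state()
print(s['clock'],s['opening'],s['finger_force'],f['position'],f['orientation'])
cv2.imwrite('pics/w2.png',cv2.resize(f['image'],(768,576))); pickle.dump(f,open('w2.pkl','wb'))
for t in('drawer_face','drawer_in','keyway','unit'): print(t,[(np.round(r['xyz'],4),round(r['score'],2)) for r in env.search_frame(f,t)[:2]])
E
python3 s3.py
```

```text
6.6 [0.46493286 0.33952072 0.00405088] 0.5259624836901228 25.00016149599105
8.8417 0.5263683428444556 24.99999489169568 [ 0.50499249 -0.11411656  0.46180908] [ -16.438071     -0.16807639 -165.15992442]
drawer_face [(array([ 0.4989, -0.109 ,  0.0163]), 0.74)]
drawer_in [(array([ 0.5029, -0.1122,  0.0182]), 0.98)]
keyway []
unit [(array([ 0.5107, -0.1417,  0.014 ]), 0.58)]
```

View pics/w2.png

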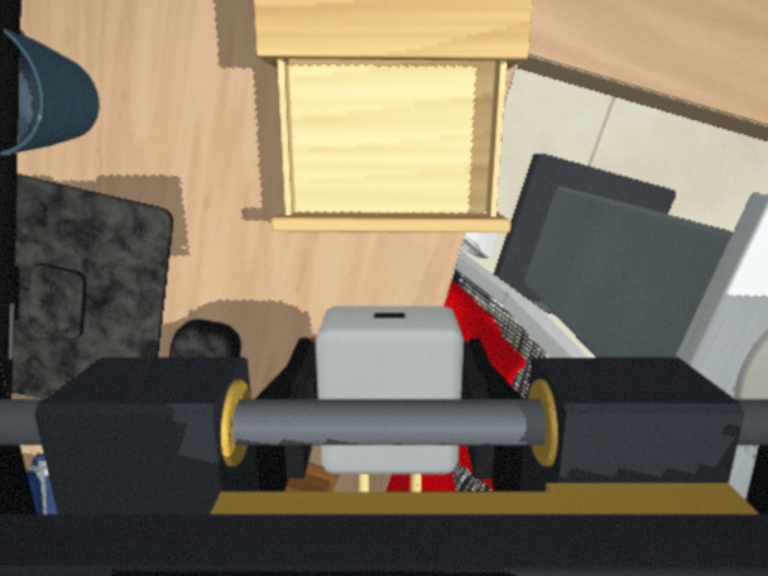

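The wrist view shows the charger held straight. The front panel's outer edge runs from (274,231) to (509,231), and the roof's lower edge from (257,57) to (527,59).

```bash
cat > s4.py <<'E'
from h import *
import pickle
f=pickle.load(open('w2.pkl','rb'))
g=lambda u,v,z: onz(f,u/1.5,v/1.5,z)[:2]
def pr(n,a,b): d=b-a; print(n,a.round(4),b.round(4),'mid',((a+b)/2).round(4),'len',np.linalg.norm(d).round(4),'ang',np.degrees(np.arctan2(d[1],d[0])).round(2))
pr('panel outer',g(509,231,.054),g(274,231,.054))
pr('panel inner',g(507,218,.054),g(272,218,.054))
pr('roof low',g(527,59,.054),g(257,57,.054))
pr('sideL',g(290,215,.04),g(283,60,.04)); pr('sideR',g(494,215,.04),g(502,60,.04))
E
python3 s4.py
```

```text
panel outer [ 0.3883 -0.0701] [ 0.5777 -0.0201] mid [ 0.483  -0.0451] len 0.1959 ang 14.81
panel inner [ 0.3934 -0.08  ] [ 0.5814 -0.0303] mid [ 0.4874 -0.0552] len 0.1944 ang 14.81
roof low [ 0.4176 -0.1986] [ 0.6157 -0.1475] mid [ 0.5167 -0.1731] len 0.2046 ang 14.48
sideL [ 0.5696 -0.0339] [ 0.5994 -0.1517] mid [ 0.5845 -0.0928] len 0.1215 ang -75.81
sideR [ 0.4012 -0.0785] [ 0.4334 -0.1958] mid [ 0.4173 -0.1371] len 0.1217 ang -74.66
```

```bash
cat >> h.py <<'E'
D=lambda y:[180,0,y]
DI=np.array([.503,-.115]); ex=np.array([.2538,-.9673]); ey=np.array([.9673,.2538])
dr=lambda x,y,z: [*(DI+x*ex+y*ey),z]
def st(n=''):
    s=env.read_state(); print(n,round(s['clock'],2),s['position'].round(4),s['tool_rot'].round(1),'op',round(s['opening'],3),'ff',round(s['finger_force'],1),'F',s['force'].round(1)); return s
E
cat > s5.py <<'E'
from h import *
import pickle
env.goto(dr(0,.036,.13),D(-75.2))
print(env.move_straight(dr(0,.036,.025),rate=.15,force_limit=12)); st('place ch')
env.gripper_to(0.65); st('rel')
env.move_straight(dr(0,.036,.13),rate=.25)
env.goto([.5098,.127,.12],D(-68.4))
f=env.grab_frame('wrist'); pickle.dump(f,open('w3.pkl','wb'))
print(env.move_straight([.5098,.127,.003],rate=.15,force_limit=12))
env.gripper_to(0.0,15); st('gl')
env.move_straight([.5098,.127,.14],rate=.25); st('lift')
env.goto(dr(-.01,-.04,.14),D(-75.2)); st()
f=env.grab_frame('wrist'); cv2.imwrite('pics/w4.png',cv2.resize(f['image'],(768,576)));pickle.dump(f,open('w4.pkl','wb'))
E
python3 s5.py
```

```text
False
place ch 10.68 [ 0.539  -0.1056  0.0264] [-179.8   -0.   -75.2] op 0.525 ff 25.0 F [ 0.8  0.6 -0.4]
rel 11.22 [ 0.5379 -0.1059  0.0251] [-180.    -0.   -75.2] op 0.653 ff 0.0 F [-0.5 -0.7 -0.7]
False
gl 14.34 [0.5098 0.1271 0.0032] [-180.     0.   -68.4] op 0.297 ff 15.0 F [-0.4  0.1  1.4]
lift 15.04 [0.5087 0.1266 0.1388] [179.9   0.  -68.4] op 0.294 ff 15.0 F [-0.   0.7 -1.2]
 16.02 [ 0.4621 -0.115   0.1395] [180.    0.  -75.2] op 0.291 ff 15.0 F [ 0.1  0.5 -1.4]
```

View pics/w4.png

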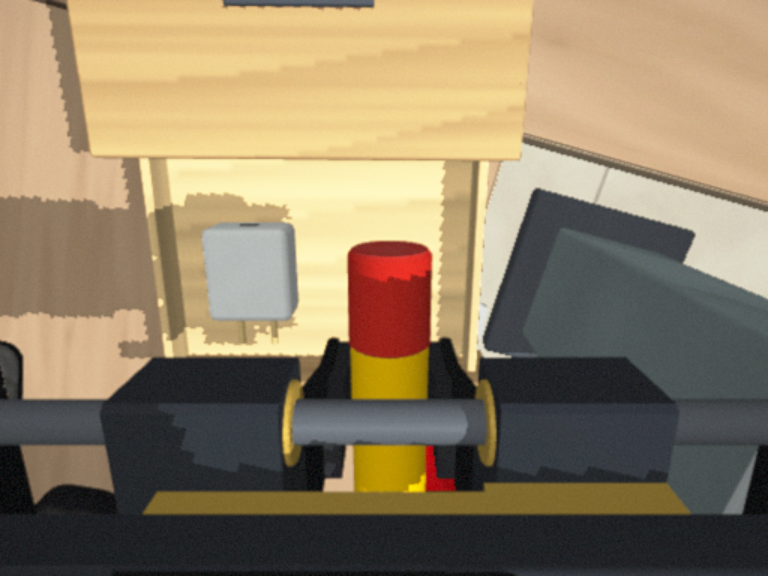

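The charger lies in the drawer at (250,272) and the glue is held straight, clear of it. I'll place the glue, shut the drawer, then look at the lock from above.

```bash
cat > s6.py <<'E'
from h import *
import pickle
env.move_straight(dr(0,-.04,.10),rate=.15)
print(env.move_straight(dr(0,-.04,.023),rate=.12,force_limit=12)); st('place gl')
env.gripper_to(0.45); st('rel')
env.move_straight(dr(0,-.04,.14),rate=.2)
f=env.grab_frame('top'); cv2.imwrite('pics/t2.png',f['image'][120:280,220:420])
for t in('glue_center','charger_center'):
    for r in env.search_frame(f,t)[:2]:
        p=np.array(r['xyz']); d=p[:2]-DI; print(t,p.round(3),round(r['score'],2),'drawer xy',(d@ex).round(3),(d@ey).round(3))
env.goto(dr(-.13,0,.14),D(-75.2)); env.gripper_to(0.0)
env.move_straight(dr(-.13,0,.033),rate=.2,force_limit=12)
print(env.move_straight(dr(.065,0,.033),rate=.1,force_limit=10)); s=st('pushed')
print('drawer x of TCP',(s['position'][:2]-DI)@ex)
E
python3 s6.py
```

```text
False
place gl 17.28 [ 0.4652 -0.1251  0.0238] [-179.9   -0.   -75.2] op 0.292 ff 15.0 F [ 0.1  0.1 -0.3]
rel 17.87 [ 0.4643 -0.1252  0.0231] [-180.    -0.   -75.2] op 0.444 ff 0.0 F [ 0.5 -0.8  0.1]
charger_center [ 0.427 -0.09   0.019] 0.3 drawer xy -0.043 -0.067
True
pushed 22.44 [ 0.5114 -0.1499  0.0328] [179.9   0.2 -75.4] op 0.002 ff 2.5 F [-0.4  5.   3.7]
drawer x of TCP 0.035922498108997385
```

```bash
cat > s7.py <<'E'
from h import *
import pickle
print(env.move_straight(dr(.06,0,.033),rate=.05,force_limit=20)); s=st('push2')
print('drawer x of TCP',(s['position'][:2]-DI)@ex)
env.dwell(.25)
env.move_straight(dr(.015,0,.033),rate=.2)
env.goto(dr(.06,0,.3),D(-75.2))
f=env.grab_frame('wrist'); cv2.imwrite('pics/w5.png',cv2.resize(f['image'],(768,576)));pickle.dump(f,open('w5.pkl','wb'))
for t in('keyway','drawer_face','unit'): print(t,[(np.round(r['xyz'],4),round(r['score'],2)) for r in env.search_frame(f,t)[:2]])
st()
E
python3 s7.py
```

```text
True
push2 22.67 [ 0.5114 -0.1498  0.0327] [179.9   0.4 -75.5] op 0.007 ff 1.6 F [0.1 3.3 2.5]
drawer x of TCP 0.03583371665946229
keyway [(array([ 0.5401, -0.2644,  0.1016]), 0.66)]
drawer_face [(array([ 0.5171, -0.1665,  0.0512]), 0.7)]
unit [(array([ 0.5365, -0.2469,  0.0644]), 0.84), (array([0.6571, 0.1277, 0.0308]), 0.48)]
 24.42 [ 0.5179 -0.1728  0.2981] [ 1.798e+02  1.000e-01 -7.520e+01] op 0.005 ff 0.0 F [-0.6  0.5  0.5]
```

View pics/w5.png

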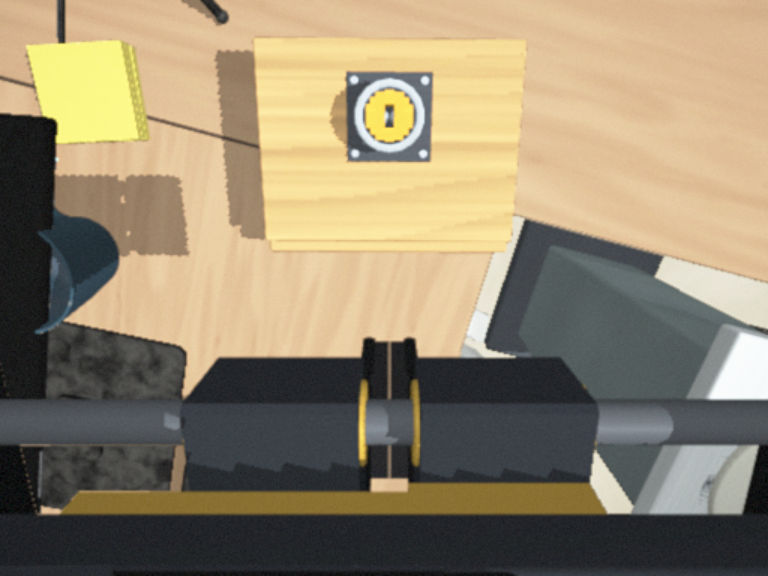

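The drawer looks shut, with the panel lip at row 250 and the roof edge at row 240. The keyhole is at (390,116), with its slot along the unit's x axis.

```bash
cat > s8.py <<'E'
from h import *
import pickle
f=pickle.load(open('w5.pkl','rb'))
g=lambda u,v,z: onz(f,u/1.5,v/1.5,z)[:2]
X=lambda p:(((p-DI)@ex).round(4),((p-DI)@ey).round(4))
for n,u,v,z in[('panelL',272,251,.054),('panelR',507,251,.054),('roofL',268,240,.066),('roofR',510,240,.066),('farL',254,38,.066),('farR',526,40,.066),('lock',390,116,.095)]: print(n,g(u,v,z).round(4),X(g(u,v,z)))
hsv=cv2.cvtColor(f['image'],cv2.COLOR_BGR2HSV); c=f['image'][40:115,220:300]
m=((hsv[...,1]>190)&(hsv[...,2]>150)).astype(np.uint8); k=np.zeros_like(m); k[52:103,236:284]=m[52:103,236:284]
cs=max(cv2.findContours(k,0,2)[0],key=cv2.contourArea); e=cv2.fitEllipse(cs); print(e, g(e[0][0]*1.5,e[0][1]*1.5,.095))
d=((f['image'].max(2)<90)).astype(np.uint8); kk=np.zeros_like(d); kk[68:90,252:268]=d[68:90,252:268]
v,u=np.nonzero(kk); print(len(u),u.mean(),v.mean(),u.min(),u.max(),v.min(),v.max(), g(u.mean()*1.5,v.mean()*1.5,.095))
cv2.imwrite('pics/c5.png',cv2.resize(c,None,fx=7,fy=7,interpolation=cv2.INTER_NEAREST))
E
python3 s8.py
```

```text
panelL [ 0.6081 -0.1363] (np.float64(0.0473), np.float64(0.0962))
panelR [ 0.4168 -0.1866] (np.float64(0.0474), np.float64(-0.1015))
roofL [ 0.6109 -0.1477] (np.float64(0.059), np.float64(0.096))
roofR [ 0.421  -0.1977] (np.float64(0.0592), np.float64(-0.1003))
farL [ 0.6486 -0.2915] (np.float64(0.2077), np.float64(0.0961))
farR [ 0.4574 -0.3408] (np.float64(0.2068), np.float64(-0.1014))
lock [ 0.5395 -0.2637] (np.float64(0.1531), np.float64(-0.0025))Traceback (most recent call last):
  File "s8.py", line 9, in <module>
    cs=max(cv2.findContours(k,0,2)[0],key=cv2.contourArea); e=cv2.fitEllipse(cs); print(e, g(e[0][0]*1.5,e[0][1]*1.5,.095))
ValueError: max() iterable argument is empty
```

The lip gap of 11.6 mm matches the panel thickness, so the drawer is shut, and the lock is at about (0.5395, -0.2637). I'll pick up the key and hover beside the lock at the same height, so the key tip and the hole are measured in one picture.

```bash
cat > s9.py <<'E'
from h import *
import pickle
env.gripper_to(0.5)
env.goto([.506,.257,.12],D(-9.8))
env.move_straight([.506,.257,.045],rate=.15,force_limit=10); st('at key')
env.gripper_to(0.0,50); s=st('grip')
p=s['position']
env.move_straight([p[0],p[1],.14],rate=.2); st('lift')
L=np.array([.5395,-.2637])
env.goto([*(L-.06*ex),.152],D(-75.2)); env.dwell(.2)
f=env.grab_frame('wrist'); cv2.imwrite('pics/w6.png',cv2.resize(f['image'][40:300,140:380],None,fx=2.3,fy=2.3,interpolation=cv2.INTER_CUBIC));pickle.dump(f,open('w6.pkl','wb'))
st('hover'); print(f['position'],f['orientation'])
E
python3 s9.py
```

```text
at key 27.75 [0.5068 0.2571 0.0457] [-1.8e+02 -1.0e-01 -9.8e+00] op 0.497 ff 0.0 F [0.5 0.  0. ]
grip 28.44 [0.5063 0.2575 0.0452] [-179.9   -0.    -9.8] op 0.097 ff 50.0 F [-0.4  1.5  0.2]
lift 29.07 [0.5053 0.2568 0.1389] [ 1.799e+02  1.000e-01 -9.800e+00] op 0.101 ff 50.0 F [-1.2  0.2 -1.2]
hover 31.01 [ 0.5246 -0.205   0.152 ] [-180.    -0.   -75.1] op 0.1 ff 50.0 F [-0.6 -0.5 -0.8]
[ 0.54446629 -0.27940384  0.31489845] [-1.64189389e+01 -5.33846178e-02 -1.65085317e+02]
```

View pics/w6.png

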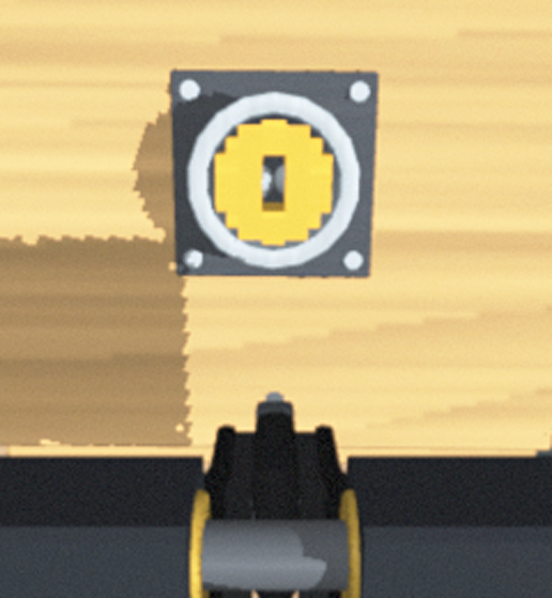

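The view (crop, scale 2.3) shows the hole centred near (273.5,184). The blade tip is at (274,393), with the bow's lower front edge just below it at about 404. I'll compare these with where the TCP says they should be.

```bash
cat > s10.py <<'E'
from h import *
import pickle
f=pickle.load(open('w6.pkl','rb')); Rc=camR(f)
T=np.array([.5246,-.205,.152]); a=np.radians(-75.1); kx=np.array([np.cos(a),np.sin(a),0]); ky=np.array([-np.sin(a),np.cos(a),0])
def pix(P):
    c=Rc.T@(P-np.array(f['position'])); return np.array([f['cx']+f['fx']*c[0]/-c[2],f['cy']+f['fy']*c[1]/c[2]])
crop=lambda p:((p-[140,40])*2.3+.65).round(1)
h=np.array([(273.5-.65)/2.3+140,(184-.65)/2.3+40]); H=onz(f,*h,.095); print('hole',H.round(4))
sh=T-[0,0,.0092]
for n,x,z in[('tip front',.007,-.027),('tip r',.005,-.027),('tip front2',.007,-.024),('bow bot front',.015,0),('bow top front',.015,.042)]:
    print(n,crop(pix(sh+x*kx+[0,0,z])),crop(pix(sh+(x+.002)*kx+[0,0,z])))
g=cv2.cvtColor(f['image'],cv2.COLOR_BGR2GRAY)
print(g[203:224,252:267])
print(g[104:137,250:270])
E
python3 s10.py
```

```text
hole [ 0.5404 -0.2636  0.095 ]
tip front [274.2 386.6] [274.2 379.8]
tip r [274.2 393.4] [274.2 386.6]
tip front2 [274.2 390.2] [274.2 383.4]
bow bot front [274.3 392.5] [274.3 384.6]
bow top front [274.3 468.4] [274.3 458.6]
[[216 215 217 215 217 218 217 216 216 218 219 219 218 215 217]
 [217 216 216 218 215 218 216 217 217 218 219 216 219 217 219]
 [219 218 218 217 220 219 219 218 218 218 218 218 219 218 218]
 [219 219 220 219 217 219 218 220 219 218 219 218 218 219 218]
 [215 218 219 217 218 220 217 219 217 215 220 219 219 217 220]
 [216 213 216 216 219 218 217 216 219 219 216 217 219 218 215]
 [219 216 216 220 215 217 219 216 216 216 220 217 218 216 217]
 [219 217 216 217 209 188 181 177 179 198 217 221 219 218 219]
 [221 218 217 203 173 147 138 138 137 159 189 206 220 220 219]
 [221 222 218 191 141 130 132 132 132 134 152 191 224 223 220]
 [222 224 216 183 133 129 130 130 129 131 140 188 223 223 225]
 [191 174 150 125  97  96  93  93  89  92  95 126 158 166 193]
 [129  91  70  65  55  61  60  66  59  60  55  64  72  86 126]
 [ 85  60  58  58  55  57  57  60  56  54  63  54  57  
[... 2555 characters left out ...]
 218 217
  216 217]
 [217 219 218 203 141 127 125 124 130 126 126 124 127 157 206 219 218 218
  216 218]
 [216 217 218 203 147 124 127 125 123 129 122 126 127 160 207 219 217 218
  217 217]
 [218 217 217 206 171 154 155 153 150 151 151 152 152 176 203 217 219 217
  217 216]
 [217 217 219 217 212 213 212 213 213 214 211 214 213 214 218 216 217 218
  215 219]
 [217 217 217 218 224 224 225 224 224 224 225 224 224 222 220 218 216 216
  215 218]
 [217 217 218 217 222 222 222 222 222 223 223 221 223 221 219 219 216 218
  218 218]
 [217 217 217 217 217 219 218 217 219 218 217 218 218 217 218 215 217 218
  217 214]
 [217 218 217 218 217 216 217 217 216 218 217 218 214 216 218 216 216 218
  218 218]]
```

```bash
cat > s11.py <<'E'
from h import *
import pickle
f=pickle.load(open('w6.pkl','rb')); H=onz(f,258.5,119.3,.095)[:2]; Y=-75.2
a=np.radians(Y); kx=np.array([np.cos(a),np.sin(a)]); ky=np.array([-np.sin(a),np.cos(a)])
B=H+.001*kx; print(H.round(4),B.round(4))
env.move_straight([*B,.145],D(Y),rate=.12)
env.move_straight([*B,.134],rate=.06); env.dwell(.15)
ok=False
for dx,dy in[(0,0),(-.0008,0),(.0008,0),(-.0016,0),(.0016,0),(0,.0007),(0,-.0007),(-.0008,.0007),(-.0008,-.0007),(.0008,.0007),(.0008,-.0007)]:
    q=B+dx*kx+dy*ky
    env.move_straight([*q,.134],D(Y),rate=.03)
    r=env.move_straight([*q,.125],rate=.03,force_limit=5); s=env.read_state()
    print(dx,dy,r,s['position'].round(4),s['force'].round(1),round(s['clock'],2))
    if s['position'][2]<.128: ok=True;break
np.save('q.npy',q); print(ok)
E
python3 s11.py
```

```text
[ 0.5406 -0.2639] [ 0.5408 -0.2648]
0 0 False [ 0.5406 -0.2649  0.1246] [0.  0.7 0.6] 32.86
True
```

```bash
cat > s12.py <<'E'
from h import *
q=np.load('q.npy'); Y=-75.2
z=.125; sg=1
for i in range(40):
    z=max(z-.0015,.102); sg=-sg
    r=env.move_straight([*q,z],D(Y+sg*3),rate=.015,force_limit=25); s=env.read_state()
    if i%3==0 or r: print(i,r,round(z,4),s['position'].round(4),s['force'].round(1),round(s['clock'],2))
    if r: z=s['position'][2]+.0005
    if s['position'][2]<.1046 and s['force'][2]>12: break
st('down')
E
python3 s12.py
```

```text
0 False 0.1235 [ 0.5406 -0.2648  0.1236] [ 0.3 -0.5  0.3] 33.11
3 False 0.119 [ 0.5404 -0.2648  0.1185] [-1.9 -0.7  1. ] 33.88
6 False 0.1145 [ 0.5411 -0.2648  0.115 ] [-3.4  0.8  3.5] 34.66
9 False 0.11 [ 0.5413 -0.2646  0.1098] [-0.8  2.2  1.6] 35.43
12 False 0.1055 [ 0.5412 -0.2647  0.1055] [-0.1  3.7  2.3] 36.21
15 False 0.102 [ 0.5413 -0.2648  0.1041] [-2.8  5.5 10.9] 36.98
18 False 0.102 [ 0.5413 -0.2648  0.1041] [-1.4  5.7 11.7] 37.76
21 False 0.102 [ 0.5413 -0.2648  0.1041] [-1.8  5.8 10.5] 38.53
24 False 0.102 [ 0.5413 -0.2648  0.1041] [-1.3  5.9 10.9] 39.31
27 False 0.102 [ 0.5413 -0.2648  0.1041] [-2.1  6.2 10.4] 40.08
30 False 0.102 [ 0.5413 -0.2648  0.1041] [-1.5  5.8 12.4] 40.86
down 40.86 [ 0.5413 -0.2648  0.1041] [-1.799e+02 -1.000e-01 -7.820e+01] op 0.1 ff 50.0 F [-1.5  5.8 12.4]
```

Key is home: z has stalled at 0.1041, the predicted height. Now I'll turn it about the keyhole axis.

```bash
cat > s13.py <<'E'
from h import *
Y=-75.2; C=np.array([.5410,-.2638])
env.move_straight([.5413,-.2648,.1025],D(Y),rate=.02); env.dwell(.1); st('straight')
for t in [*range(8,100,8),100.3]:
    y=Y-t; a=np.radians(y); p=C+.001*np.array([np.cos(a),np.sin(a)])
    env.move_straight([*p,.1025],D((y+180)%360-180),rate=.003); s=env.read_state()
    print(t,s['tool_rot'][2].round(1),s['position'].round(4),s['force'].round(1),s['wrist_torque'].round(2),round(s['clock'],2))
env.dwell(.3); st('end')
f=env.grab_frame('wrist'); cv2.imwrite('pics/w7.png',f['image'])
g=env.grab_frame('top'); cv2.imwrite('pics/t7.png',cv2.resize(g['image'][130:290,230:430],None,fx=3,fy=3))
E
python3 s13.py
```

```text
straight 41.21 [ 0.5413 -0.2648  0.1041] [-180.    -0.   -75.2] op 0.096 ff 50.0 F [-2.2  5.5  9.8]
8 -83.2 [ 0.5414 -0.2648  0.1041] [-2.2  6.3  9.2] [ 1.72  0.48 -0.01] 41.5
16 -91.2 [ 0.5413 -0.2649  0.1041] [-1.1  4.9  8.9] [1.69 0.39 0.02] 41.79
24 -99.2 [ 0.5413 -0.2649  0.1041] [-1.7  4.9  8.6] [1.68 0.46 0.02] 42.08
32 -107.2 [ 0.5412 -0.2649  0.1041] [-1.2  5.7  9.3] [ 1.61  0.35 -0.02] 42.38
40 -115.2 [ 0.5411 -0.265   0.1041] [-1.4  4.9  8.8] [1.52 0.26 0.02] 42.67
48 -123.2 [ 0.5411 -0.265   0.1041] [-1.   3.8  8.3] [1.33 0.21 0.02] 42.96
56 -131.2 [ 0.541  -0.265   0.1041] [-0.7  3.2  7.7] [ 1.36  0.21 -0.03] 43.25
64 -139.2 [ 0.5409 -0.2649  0.1041] [-0.6  3.5  7.9] [1.25 0.2  0.02] 43.54
72 -147.2 [ 0.5408 -0.2649  0.1041] [-1.6  4.   7.5] [1.18 0.17 0.02] 43.83
80 -155.2 [ 0.5408 -0.2648  0.1041] [-1.5  2.9  8.2] [1.1  0.16 0.08] 44.12
88 -163.2 [ 0.5407 -0.2648  0.1041] [-0.9  3.   7.9] [0.99 0.21 0.06] 44.42
96 -171.2 [ 0.5406 -0.2647  0.1041] [-1.9  2.8  8. ] [0.99 0.19 0.08] 44.71
100.3 -175.5 [ 0.5408 -0.2644  0.1041] [-1.   3.3  8.5] [1.2  0.08 0.03] 44.96
end 45.26 [ 0.5408 -0.2644  0.1041] [-1.799e+02  1.000e-01 -1.755e+02] op 0.1 ff 50.0 F [-1.   3.6  8.1]
```

View pics/w7.png

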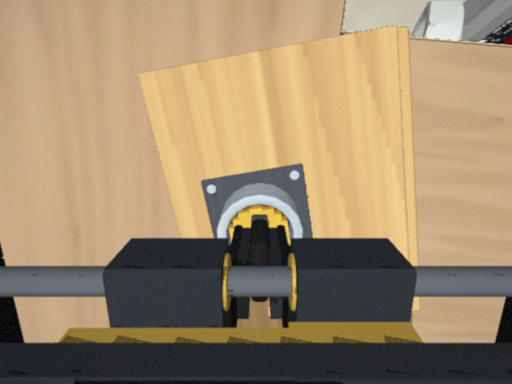

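The wrist view shows the key still held in the plug at about (260,230), turned about 100° relative to the unit. The drawer is still shut, so I'm handing in.

```bash
python3 -c "
from h import *
st(); print(env.close_job())"
```

```text
45.36 [ 0.5408 -0.2644  0.1041] [-1.799e+02  1.000e-01 -1.755e+02] op 0.102 ff 50.0 F [-1.   2.8  8.5]
the job is handed in; nothing more can be done
None
```

The job is handed in at 45 s: glue stick and charger are in the drawer, the drawer is shut, and the gripper still holds the key, fully home and turned about 100° clockwise; I did not re-image the glue after placing it, and the hand-in returned no verdict.

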